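# Cull the spoilt clothes pegs and snap the peg basket shut

## Task

Go through the wooden pegs in the yellow peg basket: put the two spoilt ones (one with a leg snapped off, one with its legs askew) into the glass bowl and leave the whole ones in the basket. Then close the basket with its yellow cover: hook the tongue on the cover's front edge into the slot under the hood, pivot the cover down and press its back edge until it snaps flat under the catch. Leave the bowl upright and everything else on the worktop where it stands.

Things in the scene. Friction and masses are not known exactly. Their poses are not given: they have to be found in the camera images.
- basket: Open yellow peg basket, fixed to the worktop, 128 x 276 mm; side and back rims 38 mm high. Origin: middle of its underside. x points from its front (slot side, towards the robot) to its back (catch side), y along its length, z up. Floor 4 mm thick, the pegs lie on it in one row, about 47 mm apart. Inside: x -61 to +57 mm, y -132 to +132 mm.
- basket_slot (a point): Middle of the closed end of the slot for the cover's tongue, at basket x -65, z 38 mm; axes as the basket. The slot runs along the basket's front under a hood, its mouth faces +x. Mouth 132 mm long; slot floor at z 33, hood underside at z 44.5, hood top at z 48 mm above the worktop; the hood's edge is 6.5 mm from the closed end.
- basket_catch (a point): Tip of the sprung snap catch in the middle of the basket's back, at basket x 58, z 44 mm; axes as the basket. 56 mm long (y), top at z 55 mm. Above the tip it is a ramp leaning away from the basket: the cover's back edge pressed down on it drives it back, then it snaps over the edge. That takes some 8 to 16 N on the cover near the catch.
- cover_grip (a point): Rib on the loose yellow cover: upright, 12 mm thick (x), 70 mm long (y), 4 to 28 mm above the cover's underside; the point is in mid-plate, 16 mm above the underside. Cover: plate 117 (x) x 272 (y) x 4 mm, 0.1 to 0.2 kg, lying flat, rib up. x points from its tongue to its back edge, z up. Closed, its underside is at basket z 38 mm and its axes match the basket's.
- cover_tongue (a point): Middle of the tip of the cover's tongue: a lip 124 mm long, 3 mm thick, 8.5 mm deep, flush with the plate's underside along its front edge. Point: 67 mm from the grip towards -x, 1.5 mm above the underside. Home, it is at basket x -62 to -65 mm. Catch and hood bar a flat cover: it goes in tongue first, back edge raised 10 to 25 degrees, then pivots down.
- cover_edge (a point): Middle of the cover's plain back edge, on its underside, 58.5 mm from the grip towards +x. Snapped home it lies at basket z 38 mm; resting unsnapped on the catch's ramp it stands about 8 mm higher.
- snapped_c (a point): A broken peg: one of its two legs has snapped off just beyond the spring, so that it has a single jaw; otherwise like a whole one, 15 mm wide at the spring. Lies on its side, 11 mm thick, 12 g; the point is at the spring, half-way up; x along the peg to its jaws, z up as laid.
- askew_c (a point): A spoilt peg: one leg has slipped 10 mm forward at the spring and stands 15 degrees askew, so that its jaws gape (about 17 mm wide at the spring, 25 mm at the jaws). Lies on its side, 11 mm thick, 12 g; the point is at the spring, half-way up; x along the peg to its jaws, z up as laid.
- whole1_c (a point): A whole wooden spring clothes peg: two straight legs 78 mm long side by side, 15 mm wide over both at the steel spring, 11 mm at the jaws and 19 mm at the tails. Lies on its side, 11 mm thick, 12 g; the point is at the spring, half-way up; x along the peg to its jaws, z up as laid.
- whole2_c (a point): A whole wooden spring clothes peg: two straight legs 78 mm long side by side, 15 mm wide over both at the steel spring, 11 mm at the jaws and 19 mm at the tails. Lies on its side, 11 mm thick, 12 g; the point is at the spring, half-way up; x along the peg to its jaws, z up as laid.
- whole3_c (a point): A whole wooden spring clothes peg: two straight legs 78 mm long side by side, 15 mm wide over both at the steel spring, 11 mm at the jaws and 19 mm at the tails. Lies on its side, 11 mm thick, 12 g; the point is at the spring, half-way up; x along the peg to its jaws, z up as laid.
- bowl_in (a point): middle of the inner floor, 5 mm above the worktop, of a glass bowl, rim radius 80 mm, 55 mm high, 4 mm wall, standing upright on the worktop, 0.45 kg; foot radius 36 mm. An old 46 mm stub of a peg leg already lies in it and may stay or shift
- peg_jar: Round wooden jar full of pegs, 94 mm across, 110 mm high (the pegs stick out to about 125 mm); back left. Origin: middle of its underside.
- soap_dish: White ceramic dish with a green soap, 75 x 110 x 34 mm; beyond the basket. Origin: middle of its underside.
- scrub_brush: Wooden scrubbing brush lying bristles down, 50 x 130 x 38 mm; beyond the basket. Origin: middle of its underside.
- dosing_cup: Blue plastic cup, 64 mm across, 60 mm high; beyond the basket. Origin: middle of its underside.
- stain_jar: Grey jar with a white cap, 72 mm across, 85 mm high; back right. Origin: middle of its underside.
Things that resemble listed ones, but are neither listed nor needed, are in the scene too. What is shaped like the part that bears snapped_c but green or pink is not meant.

How it is judged:
By the outcome, as a careful person would: the job done as asked, in the order asked, and still so for the second after the job is handed in, with the robot touching nothing.
It also fails if it takes over 72 s, if anything falls off the work surface, if the arm or the gripper's body presses on something with over 40 N, if the wrist force passes 120 N, or if a joint passes its speed limit or range.

## Robot

A 6-joint arm with a two-finger parallel gripper is mounted at the origin on the work surface. World frame = base frame: x ahead of the robot, y to its left, z up, the work surface at z = 0. Lengths are in m, angles in rad, forces in N, time in s.
With the tool pointing down it reaches from about 0.375 to 0.925 m from the base axis. Payload 5.7 kg.
Tool frame: the origin (TCP) lies at the very end of the fingers, on their centre line; the grasp point (between the pads) lies 19 mm behind it; z points along the fingers, y is the direction in which the jaws open and shut (so a half turn about z gives the same grasp; the last joint's range is limited). The gripper opens to 85 mm and grips with 20 to 120 N. Pads are 22 mm wide; open, the fingers measure 114 mm over their backs; the gripper's body (76 mm by 85 mm) begins 54 mm behind the grasp point. The pads swing forward as they close: fully open they stand 13 mm farther back than shut.
Start: joints at [-1.325, 0.359, 1.51, -0, 1.272, -0.115], TCP at [0.212, -0.561, 0.201] pointing down, gripper open.
Joint ranges: [-2.97, 2.97], [-1.01, 2.36], [0.21, 2.38], [-0.96, 4.11], [0.2, 2.71], [-2.98, 2.98]. Speed limits (rad/s): [2.39, 2.39, 3.14, 3.14, 3.14, 3.14].

## Interface

Orientations are given as a unit quaternion [w, x, y, z].
In Python, from plant import observe, cams, order, spotter gives the robot as it stands.
- The arm moves only by the tool arm_command, never from a script. Its arguments are lists of equal length, an entry for each row: "delta_pos": the shift along the tool's x, y, z in cm, a list of three; "dr": the turn, a rotation vector about the tool's x, y, z in degrees, a list of three. A call has 1 to 8 rows; each row is the pose to reach, as a shift and turn from the pose commanded when the call began, along the tool's axes at that moment; what a row does not reach only later rows make up. A row lasts 1/8 s, in which the tool goes at most 62.5 mm and 10.7 degrees, less where a joint would pass 70% of its speed; a pose out of reach is approached as far as the arm can. A call with a gripper value outside its range is refused whole. "fingers" is the finger opening in cm, from 0 to 8.54, set as the call begins (left out, the last holds). The fingers move at their own pace and stop on an object; "grip_force" is the grip in N (left out, the last holds). Time passes only in rows, so rows that repeat a pose let the fingers close. It gives the time, the measured TCP pose, the force and the opening at its end, in the units of the state.
- observe(): the state, without advancing time (a new reading comes with each control period).
- cams.get_image(name): name is "scene" or "side" or "wrist"; returns a dict with "color" (384x512x3 uint8, red, green, blue), "z_map" (384x512 float32, m along the optical axis (not along the pixel's ray), 0 where there is no reading), "intrinsics" (3x3 intrinsics, pixels), "origin" and "orientation" of the camera in the world. Camera axes: x right, y down, z forward; pixel columns grow to the right and rows downward; lengths in m; the calibration is good to about 2 mm. The wrist camera is an equidistant fisheye: a pixel r from the principal point sees the ray r / f radians off the axis. A picture is of the moment at which its call begins.
- order.hand_in(): hands the job in, once; it reports no verdict.
Trained networks look in the newest picture that a camera, given by its name, has taken for a name from the list of things; names that differ only in an ending like _2 or _b are one class to them, and where a whole thing is asked for, a point or a joint stands for the part that bears it (a point fixed in the world has none). Each returns a list of dicts, best first, with "conf" (0 to 1); they miss things now and then, are a little off and sometimes report something else, mostly with a low value. They report only what shows in the picture. A call takes as long as a camera call. They do not tell look-alikes from the thing itself.
- spotter.trace(camera, label): "region" (384x512 bool, what is visible of it) and "extent" ([left, top, width, height] in pixels, round what is visible of it).
The state is a dict: "time_s": time; "joint_positions": joint angles; "joint_velocities": joint speeds; "joint_efforts": joint torques, N m; "position": TCP position; "tool_rot": TCP orientation; "contact_force": force on the tool from outside, world axes, zero at the start; "wrist_torque": the same for the moment, N m; "width": opening from 0.0 (shut) to 1.0 (fully open).
Only numpy, scipy, OpenCV 4.12 (cv2) and the standard library are available. Lean on these libraries where they do the work, as an engineer would, in place of code of your own. Each camera call takes 0.05 s, during which the arm holds its last target. There are 200 camera calls.

## Working session

There is one attempt and no reset: what is moved stays moved. The work goes in short steps, Python scripts to look and compute and a tool call to move; the robot and the scene stay as the last step left them, time stands still between calls to the robot, and variables do not carry over. Pictures are saved under pics/ and viewed, about 8 in all and at most 12, crops included, and the job is handed in when it is done.

Besides the shell and the picture viewer there is one more tool, called after "Request:" as a command line: name --argument value ..., lists and objects as JSON in quotes. arm_command: Moves the arm, as the interface text tells. Its arguments: {"type":"object","properties":{"delta_pos":{"type":"array"},"dr":{"type":"array"},"fingers":{"type":"number"},"grip_force":{"type":"number"}},"required":["delta_pos","dr"]}

```bash
ls; mkdir -p pics; cat > h.py <<'E'
import numpy as np, cv2
from scipy.spatial.transform import Rotation as R
from plant import observe, cams, order, spotter
def q2R(q): return R.from_quat([q[1],q[2],q[3],q[0]]).as_matrix()
def cloud(im):
    z=im["z_map"]; K=np.array(im["intrinsics"]); v,u=np.mgrid[:z.shape[0],:z.shape[1]]
    p=np.stack([(u-K[0,2])/K[0,0]*z,(v-K[1,2])/K[1,1]*z,z],-1)
    P=p@q2R(im["orientation"]).T+np.array(im["origin"]); P[z==0]=np.nan; return P
def save(n,c): cv2.imwrite("pics/"+n,cv2.cvtColor(c,cv2.COLOR_RGB2BGR))
E
python3 - <<'E'
from h import *
o=observe(); print(o)
a=cams.get_image("scene"); b=cams.get_image("side")
for i in (a,b): print(i["origin"],i["orientation"],i["intrinsics"])
save("scene.png",a["color"]);save("side.png",b["color"])
np.save("sceneP.npy",cloud(a));np.save("sideP.npy",cloud(b))
for n in ["basket","cover_grip","snapped_c","askew_c","whole1_c","bowl_in"]:
  for c,im in (("scene",a),("side",b)):
    P=cloud(im)
    for d in spotter.trace(c,n)[:6]:
        q=P[d["region"]]; print(n,c,round(d["conf"],2),d["extent"],np.nanmedian(q,0).round(3),np.nanmin(q,0).round(3),np.nanmax(q,0).round(3))
E
```

```text
pics
{'time_s': 0.0, 'joint_positions': array([-1.32511045e+00,  3.59493146e-01,  1.51146652e+00,  8.76731414e-06,
        1.27249459e+00, -1.15145434e-01]), 'joint_velocities': array([-0.00036919,  0.00207058, -0.00092983, -0.0002484 , -0.00014566,
       -0.00051854]), 'joint_efforts': array([ 4.65076315e-03, -5.27612650e+01, -2.78621668e+01,  4.26517263e-04,
        1.30468007e-02,  5.54823430e-06]), 'position': array([ 0.21161753, -0.56063852,  0.20024773]), 'tool_rot': array([-9.29094016e-04,  9.83768999e-01,  1.79437148e-01, -5.65306348e-05]), 'contact_force': array([ 0.79157787, -0.76250773, -0.27607477]), 'wrist_torque': array([-0.00787392, -0.00842407,  0.02966887]), 'width': 1.0014436214627083}
[ 1.07993586 -0.49327785  0.99225223] [-0.3036329   0.85385404  0.40051241 -0.13538886] [[433.45109464   0.         248.81677153]
 [  0.         433.45109464 193.59702375]
 [  0.           0.           1.        ]]
[-0.07547984  0.77005664  0.5942621 ] [ 0.17062234 -0.28066262  0.81526962 -0.47691924] [[379.65919655   0.         257.23279939]
 [  0.         379.65919655 195.30313547]
[... 1690 characters left out ...]
003] [ 0.56  -0.107  0.02 ]
whole1_c scene 0.37 [292.7, 117.0, 81.9, 55.5] [0.501 0.356 0.005] [ 0.415  0.221 -0.004] [0.576 0.515 0.034]
whole1_c side 0.56 [275.0, 188.5, 21.8, 7.9] [ 0.514 -0.109  0.012] [ 0.444 -0.148  0.001] [ 0.554 -0.048  0.049]
bowl_in scene 0.91 [114.0, 240.8, 68.3, 57.4] [ 0.514 -0.335  0.023] [ 0.452 -0.417 -0.004] [ 0.609 -0.248  0.06 ]
bowl_in side 0.61 [298.0, 152.3, 45.5, 24.2] [ 0.535 -0.369  0.034] [ 0.449 -0.546 -0.004] [ 0.635 -0.256  0.056]
bowl_in side 0.39 [105.3, 245.2, 131.5, 78.1] [0.488 0.391 0.003] [ 0.416  0.228 -0.003] [0.575 0.512 0.029]
bowl_in side 0.17 [226.8, 179.0, 85.6, 60.3] [ 0.51  -0.002  0.017] [ 0.419 -0.219 -0.004] [0.641 0.126 0.054]
```

```bash
python3 - <<'E'
from h import *
s=cv2.cvtColor(cv2.imread("pics/scene.png"),cv2.COLOR_BGR2RGB)
c=cv2.resize(s[90:310,80:400],None,fx=2.5,fy=2.5,interpolation=cv2.INTER_CUBIC)
save("scene_crop.png",c)
# homography rectification of scene at z=0.012 : x 0.38..0.62, y -0.18..0.16 ; 2px/mm
im=cams.get_image("scene"); K=np.array(im["intrinsics"]);Rm=q2R(im["orientation"]);t=np.array(im["origin"])
def proj(p):
    q=(np.array(p)-t)@Rm; q=q@K.T; return q[:,:2]/q[:,2:]
def rect(x0,x1,y0,y1,z,sc):
    # out: col = (y1-y)*sc, row=(x1-x)*sc
    w=np.array([[x1,y1,z],[x1,y0,z],[x0,y0,z],[x0,y1,z]])
    d=np.float32([[0,0],[(y1-y0)*sc,0],[(y1-y0)*sc,(x1-x0)*sc],[0,(x1-x0)*sc]])
    H=cv2.getPerspectiveTransform(np.float32(proj(w)),d)
    return cv2.warpPerspective(im["color"],H,(int((y1-y0)*sc),int((x1-x0)*sc)),flags=cv2.INTER_CUBIC)
save("rect.png",rect(0.40,0.62,-0.18,0.15,0.015,2300))
E
```

```text
(no output)
```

View pics/scene_crop.png

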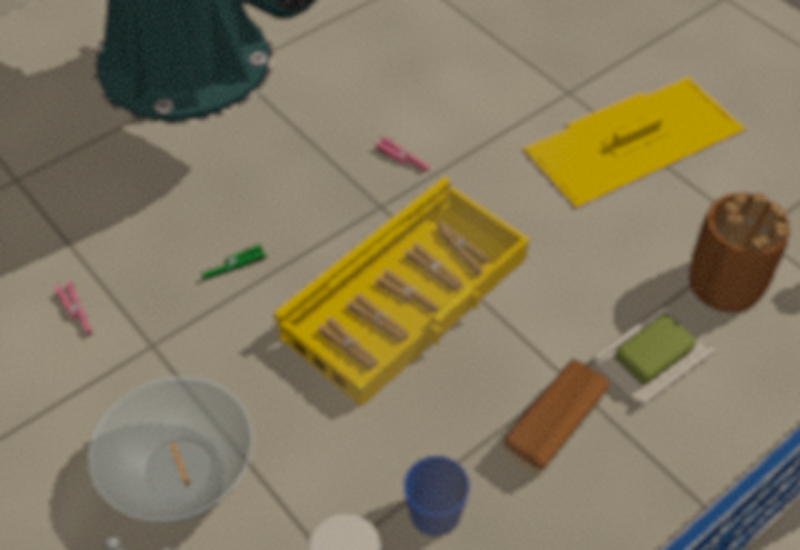

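View pics/rect.png

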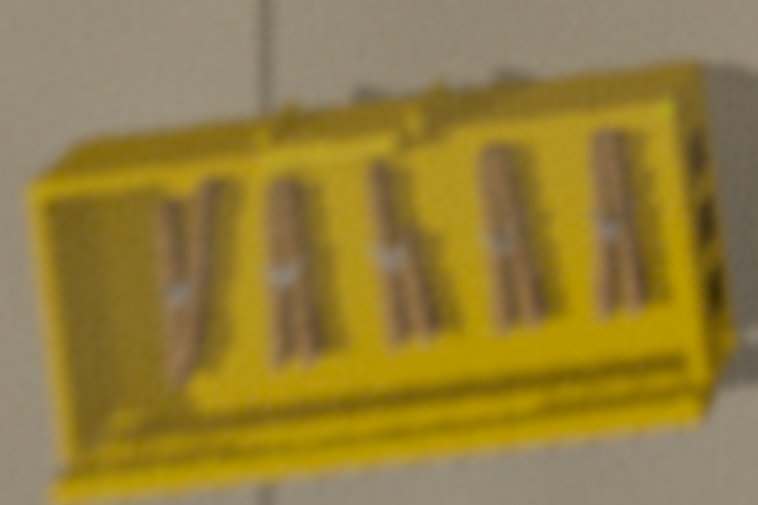

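The crop shows the basket with five pegs. In the rectified view the askew peg is the leftmost (spring at about col 180, row 290) and the snapped peg is the middle one (390, 255), both with jaws towards +x. The bowl is at crop (170, 450) and the cover at (635, 140). Next I'll fit the poses.

```bash
cat >> h.py <<'E'
def rectfit(p):
    (c,s,a)=cv2.minAreaRect(np.float32(p[:,:2]*1000)); return np.round(c,1),np.round(s,1),round(a,2)
def rel(pos,yaw,pitch=0.,base=None):
    """target: TCP pos (m), yaw deg of tool x, tool down then rotated 'pitch' deg about tool x; prints delta_pos cm, dr deg"""
    o=observe(); p0,R0=(o["position"],q2R(o["tool_rot"])) if base is None else base
    Rt=(R.from_euler("z",yaw,degrees=True)*R.from_euler("x",180,degrees=True)*R.from_euler("x",pitch,degrees=True)).as_matrix()
    d=R0.T@(np.array(pos)-p0)*100; r=R.from_matrix(R0.T@Rt).as_rotvec(degrees=True)
    print("dpos",d.round(2),"dr",r.round(2)); return p0,R0
E
python3 - <<'E'
from h import *
for nm in ("scene","side"):
    P=np.load(nm+"P.npy"); im=cams.get_image(nm); hsv=cv2.cvtColor(im["color"],cv2.COLOR_RGB2HSV)
    yel=(hsv[...,0]>20)&(hsv[...,0]<32)&(hsv[...,1]>150)
    x,y,z=P[...,0],P[...,1],P[...,2]
    bas=yel&(x>.38)&(x<.65)&(y>-.21)&(y<.17)
    print(nm,"rim",bas.sum(),rectfit(P[bas&(z>.031)&(z<.053)]), "hood",rectfit(P[bas&(z>.0435)&(z<.053)]))
    cov=yel&(y>.2)&(y<.55)
    print("cover",rectfit(P[cov&(z<.012)]),"zmed",np.nanmedian(z[cov]),"rib",rectfit(P[cov&(z>.018)]),np.nanmean(P[cov&(z>.018)],0).round(4))
    m=(z>.048)&(z<.062)&(x>.4)&(x<.65)&(y<-.23)&(y>-.45)
    if m.sum()>5: print("bowlrim",m.sum(),cv2.minEnclosingCircle(np.float32(P[m][:,:2]*1000)))
E
```

```text
scene rim 3719 (array([511.7, -21.3]), array([145.7, 279.4]), 8.1) hood (array([510.6, -21.2]), array([143.6, 276.8]), 8.1)
cover (array([494.5, 367.6]), array([272.8, 127. ]), 80.97) zmed 0.005465292675545852 rib (array([498.1, 366.4]), array([74.3, 14.7]), 79.25) [0.4991 0.3649 0.0269]
bowlrim 522 ((529.8274536132812, -337.7973327636719), 80.74088287353516)
side rim 2199 (array([507.9, -19.3]), array([145.9, 280. ]), 7.17) hood (array([506.2, -16.7]), array([141.8, 273.2]), 7.47)
cover (array([492.5, 369.9]), array([272. , 128.3]), 81.16) zmed 0.002954815767602481 rib (array([495.5, 369.7]), array([69.5, 14. ]), 81.87) [0.494  0.3712 0.0247]
bowlrim 161 ((529.2939453125, -335.2967834472656), 82.61819458007812)
```

```bash
python3 - <<'E'
from h import *
rel((0.50,0.03,0.22),8)
E
```

```text
dpos [ 47.84 -45.15  -1.89] dr [-1.000e-02 -0.000e+00  1.267e+01]
```

Request:
arm_command --delta_pos '[[4, -3.8, -1.5], [8, -7.5, -1.9], [12, -11.3, -1.9], [16, -15.1, -1.9], [20, -18.9, -1.9], [24, -22.6, -1.9], [28, -26.4, -1.9], [32, -30.2, -1.9]]' --dr '[[0, 0, 2], [0, 0, 4], [0, 0, 6], [0, 0, 8], [0, 0, 10], [0, 0, 12.7], [0, 0, 12.7], [0, 0, 12.7]]' --fingers 3.4 --grip_force 25

```text
time_s: 1.85
position: [0.4053, -0.1643, 0.2204]
tool_rot: [0.0, 0.998, 0.069, 0.0]
contact_force: [0.2, -1.5, -0.4]
width: 0.398
```

```bash
python3 - <<'E'
from h import *
rel((0.50,0.03,0.22),8)
E
```

```text
dpos [ 12.07 -17.93   0.04] dr [ 0.03 -0.05 -0.05]
```

Request:
arm_command --delta_pos '[[3.4, -5.1, 0], [6.9, -10.2, 0], [10.3, -15.3, 0], [12.1, -17.9, 0], [12.1, -17.9, 0], [12.1, -17.9, 0]]' --dr '[[0, 0, 0], [0, 0, 0], [0, 0, 0], [0, 0, 0], [0, 0, 0], [0, 0, 0]]'

```text
time_s: 2.6
position: [0.4991, 0.0277, 0.22]
tool_rot: [0.0, 0.998, 0.07, -0.0]
contact_force: [0.6, -0.6, 0.5]
width: 0.398
```

```bash
cat >> h.py <<'E'
def wcloud(im):
    z=im["z_map"]; K=np.array(im["intrinsics"]); v,u=np.mgrid[:z.shape[0],:z.shape[1]]
    a=(u-K[0,2])/K[0,0]; b=(v-K[1,2])/K[1,1]; r=np.hypot(a,b); k=np.where(r>1e-6,np.tan(np.minimum(r,1.5))/np.maximum(r,1e-6),1)
    p=np.stack([a*k*z,b*k*z,z],-1); P=p@q2R(im["orientation"]).T+np.array(im["origin"]); P[z==0]=np.nan; return P
def wproj(im,p):
    K=np.array(im["intrinsics"]); q=(np.atleast_2d(p)-np.array(im["origin"]))@q2R(im["orientation"])
    r=np.hypot(q[:,0],q[:,1]); th=np.arctan2(r,q[:,2]); s=np.where(r>1e-9,th/np.maximum(r,1e-9),0)
    return np.stack([q[:,0]*s*K[0,0]+K[0,2],q[:,1]*s*K[1,1]+K[1,2]],-1)
def wrect(im,x0,x1,y0,y1,z,sc):
    h,w=int((x1-x0)*sc),int((y1-y0)*sc); v,u=np.mgrid[:h,:w]
    uv=wproj(im,np.stack([x1-v/sc,y1-u/sc,np.full(v.shape,z)],-1).reshape(-1,3)).reshape(h,w,2).astype(np.float32)
    return cv2.remap(im["color"],uv[...,0],uv[...,1],cv2.INTER_CUBIC)
E
python3 - <<'E'
from h import *
o=observe();print(o["position"],o["joint_positions"].round(2))
im=cams.get_image("wrist"); P=wcloud(im); np.save("w1.npy",P)
print(im["origin"],im["intrinsics"])
save("w1rect.png",wrect(im,0.40,0.62,-0.18,0.15,0.015,2300))
for n in ["snapped_c","askew_c","whole1_c","basket"]:
    for d in spotter.trace("wrist",n)[:5]:
        q=P[d["region"]]; print(n,round(d["conf"],2),np.nanmedian(q,0).round(4),rectfit(q[np.isfinite(q[:,0])]))
hsv=cv2.cvtColor(im["color"],cv2.COLOR_RGB2HSV); yel=(hsv[...,0]>20)&(hsv[...,0]<32)&(hsv[...,1]>150)
x,y,z=P[...,0],P[...,1],P[...,2]; bas=yel&(x>.38)&(x<.65)&(y>-.21)&(y<.17)
for lo,hi in((.031,.042),(.0435,.05),(.051,.058),(-.002,.003)):
    q=P[bas&(z>lo)&(z<hi)]; print(lo,len(q),rectfit(q) if len(q)>3 else "")
E
```

```text
[0.4991207  0.02774569 0.22000389] [-0.08  0.2   1.69 -0.    1.25  1.35]
[0.57036929 0.03847089 0.39442696] [[297.31863964   0.         251.93603443]
 [  0.         297.31863964 191.01857824]
 [  0.           0.           1.        ]]
snapped_c 0.75 [ 0.5012 -0.0186  0.0165] (array([505.4, -22.7]), array([82., 22.]), 9.09)
snapped_c 0.53 [ 0.3066 -0.3192  0.0107] (array([ 412.6, -188.1]), array([386.6,  34.9]), 51.58)
snapped_c 0.46 [0.3486 0.1195 0.0122] (array([417.4,  98.9]), array([ 25.7, 184.9]), 72.85)
snapped_c 0.46 [ 0.3513 -0.129   0.0113] (array([423.2, -65.8]), array([224.9,  24.9]), 41.72)
askew_c 0.93 [0.4934 0.0716 0.0167] (array([496.3,  72.8]), array([20.1, 84.6]), 86.5)
askew_c 0.37 [ 0.5118 -0.0663  0.0165] (array([514.1, -68.9]), array([77.8, 18.9]), 6.58)
whole1_c 0.8 [ 0.5174 -0.1126  0.0163] (array([ 520.8, -117.1]), array([77.9, 23.7]), 5.64)
whole1_c 0.4 [ 0.5007 -0.0131  0.0064] (array([501.7, -27.2]), array([167.1, 308.4]), 7.78)
whole1_c 0.38 [0.6822 0.2613 0.05  ] (array([686.6, 265.9]), array([15.4, 62.7]), 20.02)
whole1_c 0.15 [0.4947 0.0714 0.0167] (array([496.3,  73.3]), array([21.6, 87.9]), 86.25)
0.031 3002 (array([513.2, -20.5]), array([136.7, 276.6]), 7.47)
0.0435 1366 (array([511. , -20.1]), array([143.5, 273. ]), 7.47)
0.051 429 (array([510.3, -27.3]), array([136.9, 251.6]), 7.44)
-0.002 6 (array([490.2, -39.7]), array([294.9,  25. ]), 82.43)
```

View pics/w1rect.png

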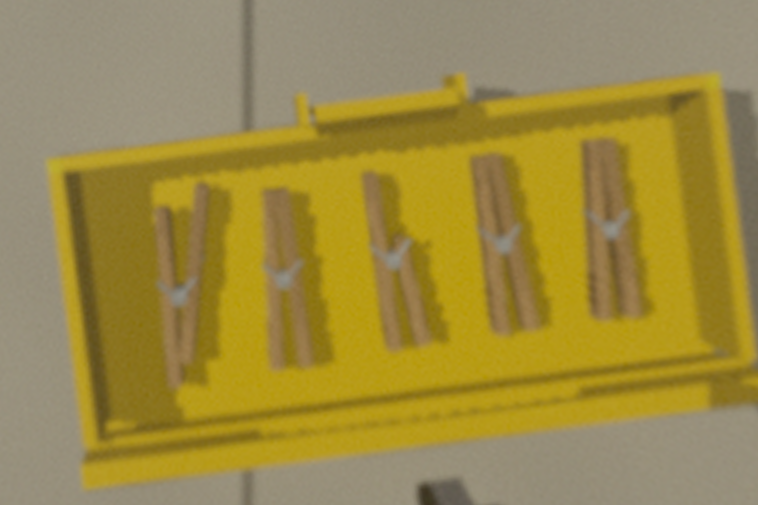

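The close view confirms it: the askew spring is at pixel (178, 293), which is (0.492, 0.072), and the snapped spring is at (392, 257), which is (0.508, -0.020). I'll pick the askew peg first.

```bash
python3 - <<'E'
from h import *
rel((0.492,0.0717,0.006),1)
E
```

```text
dpos [-0.11 -4.5  21.42] dr [0.   0.   6.88]
```

Request:
arm_command --delta_pos '[[-0.1, -3, 5], [-0.1, -4.5, 10], [-0.1, -4.5, 14], [-0.1, -4.5, 17], [-0.1, -4.5, 19.5], [-0.1, -4.5, 21], [-0.1, -4.5, 21.4], [-0.1, -4.5, 21.4]]' --dr '[[0, 0, 4], [0, 0, 6.9], [0, 0, 6.9], [0, 0, 6.9], [0, 0, 6.9], [0, 0, 6.9], [0, 0, 6.9], [0, 0, 6.9]]'

```text
time_s: 3.85
position: [0.4928, 0.0725, 0.0065]
tool_rot: [-0.0, 1.0, 0.009, 0.0]
contact_force: [0.4, -0.7, 1.1]
width: 0.403
```

Request:
arm_command --delta_pos '[[0, 0, 0], [0, 0, 0], [0, 0, 0], [0, 0, 0]]' --dr '[[0, 0, 0], [0, 0, 0], [0, 0, 0], [0, 0, 0]]' --fingers 0.2 --grip_force 25

```text
time_s: 4.35
position: [0.4925, 0.0727, 0.0063]
tool_rot: [-0.0, 1.0, 0.009, 0.0]
contact_force: [-0.8, -0.6, 0.1]
width: 0.021
```

Request:
arm_command --delta_pos '[[0, 0, -1], [0, 0, -4], [0, 0, -8], [0, 0, -11], [0, 0, -12], [0, 0, -12]]' --dr '[[0, 0, 0], [0, 0, 0], [0, 0, 0], [0, 0, 0], [0, 0, 0], [0, 0, 0]]'

```text
time_s: 5.1
position: [0.4926, 0.0727, 0.1265]
tool_rot: [-0.0, 1.0, 0.009, 0.001]
contact_force: [-0.2, -0.1, 0.1]
width: 0.022
```

```bash
python3 - <<'E'
from h import *
rel((0.53,-0.336,0.125),-45)
im=cams.get_image("wrist"); save("w2rect.png",np.hstack([wrect(im,0.40,0.60,-0.10,0.13,0.12,1700),wrect(im,0.40,0.60,-0.10,0.13,0.015,1700)]))
E
```

```text
dpos [ 2.97 40.93  0.15] dr [-3.000e-02 -6.000e-02  4.607e+01]
```

Width 0.02 means the grasp missed. I'll look at it.

```bash
python3 - <<'E'
from h import *
im=cams.get_image("wrist"); P=wcloud(im)
save("w3.png",np.vstack([wrect(im,0.42,0.60,-0.10,0.13,0.015,2300),cv2.resize(im["color"],(529,397))[100:290]]))
for n in ["snapped_c","askew_c"]:
    for d in spotter.trace("wrist",n)[:3]:
        q=P[d["region"]]; print(n,round(d["conf"],2),np.nanmedian(q,0).round(4),rectfit(q[np.isfinite(q[:,0])]))
E
```

```text
snapped_c 0.94 [ 0.5013 -0.0181  0.0163] (array([507.5, -20.3]), array([78.5, 19. ]), 10.74)
snapped_c 0.65 [ 0.2838 -0.3158  0.0109] (array([ 282.4, -316.4]), array([22.5, 86.1]), 89.27)
snapped_c 0.59 [ 0.345  -0.1332  0.012 ] (array([ 338.1, -144.6]), array([76.5, 26.4]), 75.26)
askew_c 0.62 [0.4965 0.0721 0.0168] (array([497.2,  74. ]), array([21.3, 88.1]), 85.7)
```

View pics/w3.png

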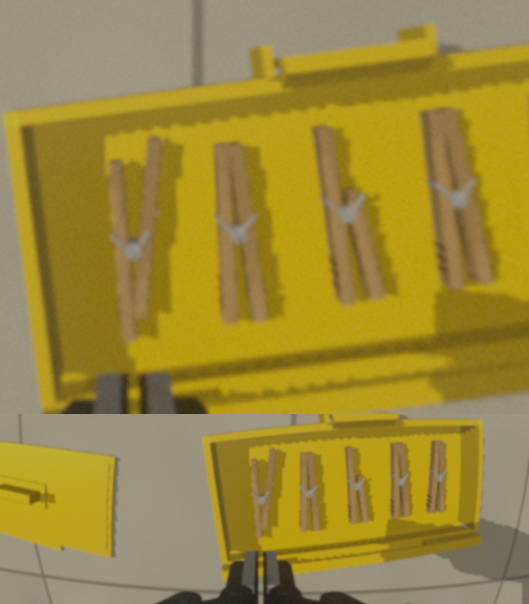

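```bash
python3 - <<'E'
from h import *
print(observe()["position"],observe()["width"])
for c in("scene","side"):
    im=cams.get_image(c);P=cloud(im); x,y,z=P[...,0],P[...,1],P[...,2]
    m=(abs(x-.4926)<.06)&(abs(y-.0727)<.06)&(z>.06)&(z<.3)
    q=P[m]; 
    for lo in np.arange(.09,.2,.01):
        s=q[(q[:,2]>lo)&(q[:,2]<lo+.01)]
        if len(s): print(c,lo.round(2),len(s),s.min(0).round(3),s.max(0).round(3))
E
```

```text
[0.49123728 0.07264842 0.12485394] 0.019714043604036346
scene 0.15 4 [0.496 0.066 0.155] [0.501 0.081 0.16 ]
scene 0.16 21 [0.485 0.057 0.161] [0.503 0.087 0.17 ]
scene 0.17 34 [0.484 0.057 0.17 ] [0.504 0.085 0.18 ]
scene 0.18 27 [0.492 0.057 0.18 ] [0.503 0.085 0.19 ]
scene 0.19 13 [0.496 0.057 0.191] [0.504 0.087 0.199]
scene 0.2 62 [0.479 0.037 0.2  ] [0.506 0.107 0.21 ]
side 0.15 11 [0.479 0.068 0.152] [0.497 0.082 0.159]
side 0.16 39 [0.478 0.058 0.16 ] [0.495 0.089 0.17 ]
side 0.17 38 [0.477 0.058 0.171] [0.496 0.09  0.18 ]
side 0.18 37 [0.477 0.059 0.18 ] [0.494 0.089 0.19 ]
side 0.19 29 [0.476 0.043 0.19 ] [0.496 0.097 0.2  ]
side 0.2 88 [0.474 0.039 0.2  ] [0.501 0.111 0.21 ]
```

```bash
python3 - <<'E'
from h import *
o=observe();p=o["position"];Rm=q2R(o["tool_rot"])
outs=[]
for c in("scene","side"):
    im=cams.get_image(c);K=np.array(im["intrinsics"]);A=im["color"].copy()
    def pr(w): q=(w-np.array(im["origin"]))@q2R(im["orientation"])@K.T; return q[:2]/q[2]
    u0=pr(p); x0,y0=int(u0[0])-40,int(u0[1])-60
    B=cv2.resize(A[y0:y0+90,x0:x0+80],None,fx=5,fy=5,interpolation=cv2.INTER_NEAREST)
    for k,col in((0,(255,0,0)),(.019,(0,255,0)),(.073,(0,0,255))):
        u=(pr(p-Rm[:,2]*k)-[x0,y0]+.5)*5; cv2.drawMarker(B,(int(u[0]),int(u[1])),col,cv2.MARKER_CROSS,14,1)
    outs.append(B)
save("tip.png",np.hstack(outs))
E
```

```text
(no output)
```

View pics/tip.png

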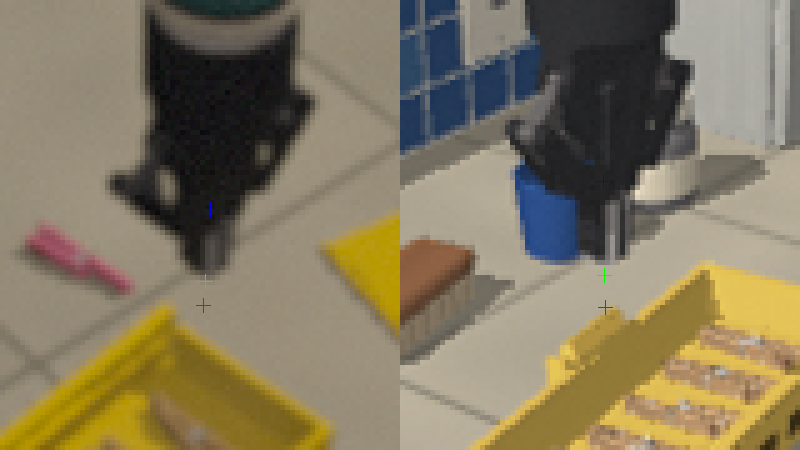

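The red cross (reported TCP) lies about 27–28 mm beyond the real fingertips in both views, so the fingers closed above the peg. The pegs haven't moved. I'll allow for that offset and check it with contact force.

Request:
arm_command --delta_pos '[[0.1, 0, 3], [0.1, 0, 8], [0.1, 0, 11], [0.1, 0, 13], [0.1, 0, 13.8], [0.1, 0, 14.2], [0.1, 0, 14.4], [0.1, 0, 14.4]]' --dr '[[0, 0, 0], [0, 0, 0], [0, 0, 0], [0, 0, 0], [0, 0, 0], [0, 0, 0], [0, 0, 0], [0, 0, 0]]' --fingers 3.4

```text
time_s: 6.5
position: [0.4939, 0.0727, -0.0174]
tool_rot: [-0.0, 1.0, 0.009, 0.001]
contact_force: [-0.8, -0.3, -0.6]
width: 0.399
```

Request:
arm_command --delta_pos '[[0, 0, 0], [0, 0, 0], [0, 0, 0], [0, 0, 0]]' --dr '[[0, 0, 0], [0, 0, 0], [0, 0, 0], [0, 0, 0]]' --fingers 0.2 --grip_force 25

```text
time_s: 7.0
position: [0.4938, 0.0728, -0.0173]
tool_rot: [-0.0, 1.0, 0.009, 0.001]
contact_force: [-0.7, 0.9, 6.6]
width: 0.186
```

Request:
arm_command --delta_pos '[[0, 0, -1], [0, 0, -4], [0, 0, -8], [0, 0, -12], [0, 0, -14], [0, 0, -14]]' --dr '[[0, 0, 0], [0, 0, 0], [0, 0, 0], [0, 0, 0], [0, 0, 0], [0, 0, 0]]'

```text
time_s: 7.75
position: [0.4948, 0.0727, 0.124]
tool_rot: [-0.0, 1.0, 0.009, 0.002]
contact_force: [-0.4, 0.1, -0.1]
width: 0.176
```

```bash
python3 - <<'E'
from h import *
rel((0.53,-0.336,0.12),-60); print(observe()["width"])
for c in("scene","side"):
    im=cams.get_image(c);P=cloud(im); p=observe()["position"]; x,y,z=P[...,0],P[...,1],P[...,2]
    m=(abs(x-p[0])<.06)&(abs(y-p[1])<.06)&(z>.06)&(z<.18)
    q=P[m]; print(c,p,len(q),q.min(0).round(3),q.max(0).round(3))
    for lo in np.arange(.12,.18,.01):
        s=q[(q[:,2]>lo)&(q[:,2]<lo+.01)]
        if len(s): print(c,lo.round(2),len(s),s.min(0).round(3),s.max(0).round(3))
E
```

```text
dpos [ 2.75 40.93  0.41] dr [-0.13 -0.21 61.07]
0.17580446533264224
scene [0.49362848 0.07267489 0.12267555] 192 [0.46  0.049 0.144] [0.541 0.094 0.18 ]
scene 0.14 24 [0.46  0.06  0.144] [0.541 0.084 0.15 ]
scene 0.15 91 [0.468 0.058 0.15 ] [0.541 0.083 0.16 ]
scene 0.16 36 [0.488 0.05  0.16 ] [0.509 0.094 0.17 ]
scene 0.17 41 [0.491 0.049 0.17 ] [0.506 0.092 0.18 ]
side [0.49287252 0.07265592 0.12180686] 253 [0.451 0.051 0.142] [0.537 0.096 0.18 ]
side 0.14 66 [0.451 0.065 0.142] [0.535 0.087 0.15 ]
side 0.15 89 [0.451 0.06  0.15 ] [0.537 0.093 0.159]
side 0.16 48 [0.478 0.051 0.16 ] [0.495 0.096 0.17 ]
side 0.17 50 [0.48  0.052 0.17 ] [0.498 0.096 0.18 ]
```

Request:
arm_command --delta_pos '[[0.4, 5.5, 0], [0.8, 11.5, 0], [1.2, 17.5, 0], [1.6, 23.5, 0], [2, 29.5, 0], [2.4, 35.5, 0], [2.7, 40, 0], [2.7, 42.3, 0]]' --dr '[[0, 0, 0], [0, 0, 0], [0, 0, 0], [0, 0, 0], [0, 0, 0], [0, 0, 0], [0, 0, 0], [0, 0, 0]]'

```text
time_s: 8.85
position: [0.5274, -0.3516, 0.1202]
tool_rot: [-0.001, 1.0, 0.008, -0.001]
contact_force: [-1.2, 0.6, 0.8]
width: 0.179
```

Request:
arm_command --delta_pos '[[0, 0, 2], [0, 0, 6], [0, 0, 9], [0, 0, 10.5], [0, 0, 11], [0, 0, 11]]' --dr '[[0, 0, 0], [0, 0, 0], [0, 0, 0], [0, 0, 0], [0, 0, 0], [0, 0, 0]]'

```text
time_s: 9.6
position: [0.5286, -0.3497, 0.0124]
tool_rot: [0.0, 1.0, 0.009, 0.0]
contact_force: [-0.5, -0.7, 0.4]
width: 0.173
```

Request:
arm_command --delta_pos '[[0, 0, 0], [0, 0, 0], [0, 0, -2], [0, 0, -6], [0, 0, -11], [0, 0, -12]]' --dr '[[0, 0, 0], [0, 0, 0], [0, 0, 0], [0, 0, 0], [0, 0, 0], [0, 0, 0]]' --fingers 3.4

```text
time_s: 10.35
position: [0.5306, -0.3517, 0.1366]
tool_rot: [0.002, 1.0, 0.009, 0.003]
contact_force: [0.7, -0.6, -0.7]
width: 0.399
```

```bash
python3 - <<'E'
from h import *
rel((0.506,-0.0209,-0.018),9); print(observe()["position"],observe()["width"])
E
```

```text
dpos [ -1.93 -33.19  15.29] dr [ 0.31 -0.32 -7.93]
[ 0.53061496 -0.35165304  0.13664013] 0.3988637278555827
```

Request:
arm_command --delta_pos '[[-0.4, -6, 0], [-0.7, -12, 0], [-1, -18, 0], [-1.4, -24, 0], [-1.7, -30, 0], [-1.9, -33.2, 0], [-1.9, -33.2, 4], [-1.9, -33.2, 7]]' --dr '[[0, 0, -2], [0, 0, -4], [0, 0, -6], [0, 0, -8], [0, 0, -8], [0, 0, -8], [0, 0, -8], [0, 0, -8]]'

```text
time_s: 11.35
position: [0.5024, -0.0173, 0.061]
tool_rot: [-0.0, 0.997, 0.08, -0.0]
contact_force: [0.0, 0.2, -1.1]
width: 0.398
```

```bash
python3 - <<'E'
from h import *
im=cams.get_image("wrist"); P=wcloud(im); 
rel((0.506,-0.0209,-0.018),9); print(observe()["position"],observe()["joint_velocities"].round(2))
for d in spotter.trace("wrist","snapped_c")[:2]:
    q=P[d["region"]]; print(round(d["conf"],2),np.nanmedian(q,0).round(4),rectfit(q[np.isfinite(q[:,0])]))
E
```

```text
dpos [0.6  0.48 7.57] dr [-0.12  0.33  0.11]
[ 0.49975975 -0.01720826  0.05776672] [-0.01 -0.03 -0.01 -0.    0.12  0.  ]
0.71 [ 0.5039 -0.0189  0.0167] (array([507.5, -20.9]), array([78.1, 18. ]), 9.36)
0.63 [ 0.3471 -0.1572  0.0109] (array([ 420.9, -100.4]), array([226. ,  23.9]), 37.36)
```

Request:
arm_command --delta_pos '[[0.5, 0.4, 2], [0.5, 0.4, 5], [0.5, 0.4, 6.5], [0.5, 0.4, 7.2], [0.5, 0.4, 7.4], [0.5, 0.4, 7.4]]' --dr '[[0, 0, 0], [0, 0, 0], [0, 0, 0], [0, 0, 0], [0, 0, 0], [0, 0, 0]]'

```text
time_s: 12.2
position: [0.5091, -0.0214, -0.0113]
tool_rot: [0.0, 0.997, 0.079, 0.0]
contact_force: [-0.7, 0.1, 0.7]
width: 0.399
```

Request:
arm_command --delta_pos '[[0, 0, 0], [0, 0, 0], [0, 0, 0], [0, 0, 0]]' --dr '[[0, 0, 0], [0, 0, 0], [0, 0, 0], [0, 0, 0]]' --fingers 0.2

```text
time_s: 12.7
position: [0.5086, -0.0213, -0.0118]
tool_rot: [-0.0, 0.997, 0.079, 0.0]
contact_force: [-0.6, 0.1, -0.7]
width: 0.024
```

Request:
arm_command --delta_pos '[[0, 0, -1], [0, 0, -4], [0, 0, -8], [0, 0, -12], [0, 0, -14.5], [0, 0, -14.5]]' --dr '[[0, 0, 0], [0, 0, 0], [0, 0, 0], [0, 0, 0], [0, 0, 0], [0, 0, 0]]'

```text
time_s: 13.45
position: [0.5105, -0.0216, 0.1357]
tool_rot: [0.001, 0.997, 0.079, 0.003]
contact_force: [-0.2, -0.6, -0.2]
width: 0.024
```

```bash
python3 - <<'E'
from h import *
rel((0.53,-0.322,0.12),9); print(observe()["position"],observe()["width"])
E
```

```text
dpos [-2.82 29.97  1.61] dr [ 0.09 -0.29  0.07]
[ 0.51047517 -0.02160428  0.13574997] 0.023811788683012362
```

The fingers were too high (z −0.012) and closed above the peg. I'll go down again.

Request:
arm_command --delta_pos '[[-0.1, 0, 5], [-0.1, 0, 9], [-0.1, 0, 12], [-0.1, 0, 14], [-0.1, 0, 14.8], [-0.1, 0, 15.1], [-0.1, 0, 15.1], [-0.1, 0, 15.1]]' --dr '[[0, 0, 0], [0, 0, 0], [0, 0, 0], [0, 0, 0], [0, 0, 0], [0, 0, 0], [0, 0, 0], [0, 0, 0]]' --fingers 3.4

```text
time_s: 14.45
position: [0.5083, -0.0216, -0.0172]
tool_rot: [0.0, 0.997, 0.079, 0.001]
contact_force: [-0.2, 0.3, 0.1]
width: 0.399
```

Request:
arm_command --delta_pos '[[0, 0, 0], [0, 0, 0], [0, 0, 0], [0, 0, 0]]' --dr '[[0, 0, 0], [0, 0, 0], [0, 0, 0], [0, 0, 0]]' --fingers 0.2

```text
time_s: 14.95
position: [0.5081, -0.0214, -0.0173]
tool_rot: [0.0, 0.997, 0.079, 0.001]
contact_force: [-1.0, 0.5, 7.6]
width: 0.16
```

Request:
arm_command --delta_pos '[[0, 0, -1], [0, 0, -4], [0, 0, -8], [0, 0, -12], [0, 0, -13.5], [0, 0, -13.5]]' --dr '[[0, 0, 0], [0, 0, 0], [0, 0, 0], [0, 0, 0], [0, 0, 0], [0, 0, 0]]'

```text
time_s: 15.7
position: [0.5083, -0.0216, 0.118]
tool_rot: [0.0, 0.997, 0.079, 0.001]
contact_force: [0.3, 0.3, 0.1]
width: 0.161
```

Request:
arm_command --delta_pos '[[-0.5, 5.5, 0], [-1, 11.5, 0], [-1.5, 17.5, 0], [-2, 23.5, 0], [-2.5, 28, 0], [-2.6, 30, 0], [-2.6, 30, 0]]' --dr '[[0, 0, 0], [0, 0, 0], [0, 0, 0], [0, 0, 0], [0, 0, 0], [0, 0, 0], [0, 0, 0]]'

```text
time_s: 16.58
position: [0.5286, -0.3219, 0.1155]
tool_rot: [-0.001, 0.997, 0.078, -0.001]
contact_force: [0.3, 0.8, 1.0]
width: 0.16
```

Request:
arm_command --delta_pos '[[0, 0, 2], [0, 0, 6], [0, 0, 8.5], [0, 0, 10], [0, 0, 10], [0, 0, 10]]' --dr '[[0, 0, 0], [0, 0, 0], [0, 0, 0], [0, 0, 0], [0, 0, 0], [0, 0, 0]]'

```text
time_s: 17.32
position: [0.53, -0.3218, 0.018]
tool_rot: [0.0, 0.997, 0.079, 0.0]
contact_force: [0.8, 0.1, -0.2]
width: 0.156
```

Request:
arm_command --delta_pos '[[0, 0, 0], [0, 0, 0], [0, 0, -2], [0, 0, -6], [0, 0, -12], [0, 0, -16]]' --dr '[[0, 0, 0], [0, 0, 0], [0, 0, 0], [0, 0, 0], [0, 0, 0], [0, 0, 0]]' --fingers 3.4

```text
time_s: 18.08
position: [0.53, -0.3226, 0.1804]
tool_rot: [0.001, 0.997, 0.079, 0.001]
contact_force: [1.1, 0.6, -0.0]
width: 0.402
```

```bash
python3 - <<'E'
from h import *
rel((0.52,0.20,0.20),81); o=observe(); print(o["position"],o["width"],o["joint_positions"].round(2))
im=cams.get_image("wrist"); save("w4.png",im["color"])
s=cams.get_image("scene"); save("bowl.png",np.hstack([cv2.resize(s["color"][225:310,95:205],(440,340)),cv2.resize(im["color"],(360,270))[:270] if 0 else cv2.resize(im["color"],(360,340))]))
E
```

```text
dpos [  7.24 -51.76  -2.07] dr [ 2.000e-01 -3.000e-02 -7.194e+01]
[ 0.53003664 -0.32256767  0.18035609] 0.4022180050939155 [-0.66  0.4   1.49  0.    1.24  0.75]
```

View pics/bowl.png

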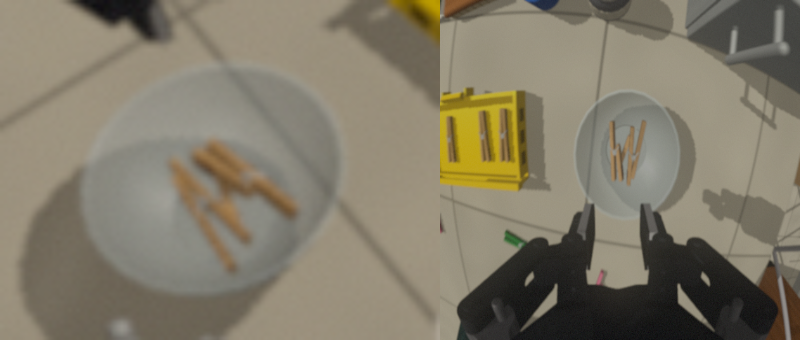

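Both spoilt pegs lie in the bowl (about 175, 160 in the right-hand view). The bowl is upright and three whole pegs remain in the basket. Next is the cover.

```bash
python3 - <<'E'
from h import *
rel((0.49,0.29,0.20),81)
E
```

```text
dpos [  5.51 -61.31  -2.11] dr [  0.64  -0.09 -71.93]
```

Request:
arm_command --delta_pos '[[0.5, -5.5, -2], [1, -11.5, -2], [1.5, -17.5, -2], [2, -23.5, -2], [2.6, -29.5, -2], [3.1, -35.5, -2], [3.6, -41.5, -2], [4.2, -47.5, -2]]' --dr '[[0, 0, -8], [0, 0, -17], [0, 0, -26], [0, 0, -35], [0, 0, -44], [0, 0, -53], [0, 0, -62], [0, 0, -72]]'

```text
time_s: 19.18
position: [0.495, 0.1556, 0.1967]
tool_rot: [-0.0, 0.758, 0.652, -0.0]
contact_force: [0.6, 0.6, -0.8]
width: 0.397
```

```bash
python3 - <<'E'
from h import *
rel((0.49,0.29,0.20),81); print(observe()["position"])
E
```

```text
dpos [13.21 -2.51 -0.33] dr [-0.02  0.01  0.37]
[0.49502034 0.15557825 0.19665747]
```

Request:
arm_command --delta_pos '[[5, -1, 0], [10, -2, 0], [13.2, -2.5, 0], [13.2, -2.5, 0], [13.2, -2.5, 0]]' --dr '[[0, 0, 0.4], [0, 0, 0.4], [0, 0, 0.4], [0, 0, 0.4], [0, 0, 0.4]]'

```text
time_s: 19.8
position: [0.4911, 0.2874, 0.1965]
tool_rot: [-0.0, 0.762, 0.647, -0.001]
contact_force: [1.0, -0.0, -0.7]
width: 0.399
```

```bash
cat >> h.py <<'E'
def yellow(im):
    hsv=cv2.cvtColor(im["color"],cv2.COLOR_RGB2HSV); return (hsv[...,0]>20)&(hsv[...,0]<32)&(hsv[...,1]>140)
E
python3 - <<'E'
from h import *
print(observe()["position"],observe()["joint_positions"].round(2))
im=cams.get_image("wrist"); P=wcloud(im); yel=yellow(im); x,y,z=P[...,0],P[...,1],P[...,2]
c=yel&(y>.2)&(y<.53)&(x>.38)&(x<.62)
print("cover",rectfit(P[c&(z<.012)]),np.nanmedian(z[c&(z<.012)]),"rib",rectfit(P[c&(z>.02)&(z<.034)]),np.nanpercentile(z[c],99.5))
save("w5.png",wrect(im,0.40,0.60,0.20,0.54,0.004,2000))
save("w5rib.png",wrect(im,0.44,0.56,0.30,0.44,0.028,4000))
E
```

```text
[0.4910679  0.28740629 0.19651561] [ 0.41  0.32  1.58 -0.    1.24  0.57]
cover (array([492.7, 365.1]), array([267.2, 125.7]), 80.31) 0.005757603882365181 rib (array([497.6, 369.1]), array([68.3, 10.3]), 80.68) 0.25433770878756035
```

View pics/w5.png

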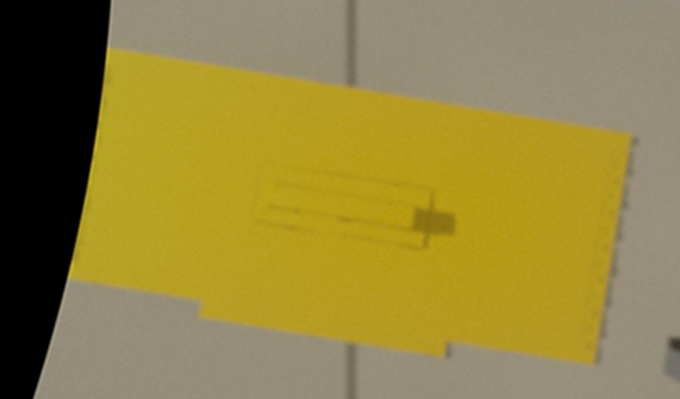

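The cover shows rib up, with the tongue on the robot side (lip from (200, 310) to (447, 350)), yaw about −9.3° and the grip at (0.4975, 0.368). The three cameras agree.

```bash
python3 - <<'E'
from h import *
rel((0.4975,0.3683,-0.015),80.7)
E
```

```text
dpos [ 8.14 -0.68 21.16] dr [-0.05  0.06 -0.06]
```

Request:
arm_command --delta_pos '[[4, -0.3, 4], [8, -0.7, 8], [8.1, -0.7, 13], [8.1, -0.7, 17], [8.1, -0.7, 19.5], [8.1, -0.7, 20.6], [8.1, -0.7, 21], [8.1, -0.7, 21]]' --dr '[[0, 0, 0], [0, 0, 0], [0, 0, 0], [0, 0, 0], [0, 0, 0], [0, 0, 0], [0, 0, 0], [0, 0, 0]]'

```text
time_s: 20.85
position: [0.4986, 0.3692, -0.012]
tool_rot: [0.0, 0.762, 0.647, 0.001]
contact_force: [0.1, 0.6, 0.9]
width: 0.399
```

```bash
python3 - <<'E'
from h import *
rel((0.4975,0.3683,-0.015),80.7);o=observe();print(o["position"],o["contact_force"].round(1))
E
```

```text
dpos [-0.11 -0.1   0.3 ] dr [ 0.06 -0.05 -0.06]
[ 0.49861951  0.36922775 -0.01203214] [0.1 0.6 0.9]
```

Request:
arm_command --delta_pos '[[-0.1, -0.1, 0.3], [-0.1, -0.1, 0.3], [-0.1, -0.1, 0.3], [-0.1, -0.1, 0.3], [-0.1, -0.1, 0.3]]' --dr '[[0, 0, 0], [0, 0, 0], [0, 0, 0], [0, 0, 0], [0, 0, 0]]' --fingers 0.2 --grip_force 60

```text
time_s: 21.48
position: [0.4973, 0.3688, -0.0149]
tool_rot: [0.0, 0.762, 0.647, 0.001]
contact_force: [-0.5, -0.2, 6.1]
width: 0.12
```

```bash
python3 - <<'E'
from h import *
o=observe();print(o["position"],o["contact_force"].round(1),o["width"])
E
```

```text
[ 0.49731864  0.36875512 -0.01488684] [-0.5 -0.2  6.1] 0.11967799099892856
```

Request:
arm_command --delta_pos '[[0, 0, -0.5], [0, 0, -2], [0, 0, -5], [0, 0, -9], [0, 0, -12], [0, 0, -13], [0, 0, -13]]' --dr '[[0, 0, 0], [0, 0, 0], [0, 0, 0], [0, 0, 0], [0, 0, 0], [0, 0, 0], [0, 0, 0]]'

```text
time_s: 22.35
position: [0.4968, 0.3685, 0.1147]
tool_rot: [0.0, 0.762, 0.647, 0.001]
contact_force: [-0.1, 0.1, -2.3]
width: 0.124
```

```bash
cat >> h.py <<'E'
BC=np.array([.506,-.0215]); BY=7.5
def b2w(x,y,z):
    c,s=np.cos(np.radians(BY)),np.sin(np.radians(BY)); return np.array([BC[0]+(c*x-s*y)/1e3,BC[1]+(s*x+c*y)/1e3,z/1e3])
def tcp_for_tip(x,z,phi,u=14.9):
    p=np.radians(phi); return b2w(x+67*np.cos(p)+u*np.sin(p),0,z+67*np.sin(p)-u*np.cos(p))
E
python3 - <<'E'
from h import *
o=observe();print(o["position"],o["width"])
rel(tcp_for_tip(-48,110,12),97.5,-12)
im=cams.get_image("scene");P=cloud(im);m=yellow(im)&(P[...,1]>.15)&(P[...,2]>.06)
from numpy.linalg import lstsq
q=P[m]; 
for it in range(4):
    A=np.c_[q[:,:2]-q[:,:2].mean(0),np.ones(len(q))]; k=lstsq(A,q[:,2],rcond=None)[0]; r=q[:,2]-A@k; q=q[abs(r)<(.01,.006,.004,.004)[it]]
print("plane slopes deg",np.degrees(k[:2]).round(2),"z",k[2].round(4),len(q),rectfit(q))
E
```

```text
[0.49682358 0.36850381 0.11465437] 0.12427245812870236
dpos [-37.74   9.2    0.51] dr [-11.86   1.73 -16.76]
plane slopes deg [ 0.03 -0.03] z 0.1349 1937 (array([493.6, 367.8]), array([275.9, 127.2]), 80.63)
```

Request:
arm_command --delta_pos '[[-4, 1, 0], [-9, 2.2, 0], [-15, 3.7, 0], [-21, 5.1, 0], [-27, 6.6, 0.3], [-33, 8, 0.5], [-37.7, 9.2, 0.5], [-37.7, 9.2, 0.5]]' --dr '[[0, 0, 0], [0, 0, 0], [-2, 0.3, -3], [-4, 0.6, -6], [-6, 0.9, -9], [-9, 1.3, -12], [-11.9, 1.7, -16.8], [-11.9, 1.7, -16.8]]'

```text
time_s: 23.4
position: [0.5245, -0.0219, 0.1075]
tool_rot: [0.068, 0.658, 0.746, 0.077]
contact_force: [0.4, 0.4, -1.3]
width: 0.122
```

```bash
python3 - <<'E'
from h import *
o=observe();print(o["position"],o["width"],o["joint_velocities"].round(2))
rel(tcp_for_tip(-46,46,12),97.5,-12)
E
```

```text
[ 0.52450685 -0.02187298  0.10750558] 0.12158562879668898 [ 0.08  0.   -0.02 -0.    0.03  0.12]
dpos [ 0.28 -0.85  6.17] dr [-0.19  0.09 -0.25]
```

Request:
arm_command --delta_pos '[[0.3, -0.9, 2], [0.3, -0.9, 4.5], [0.3, -0.9, 5.8], [0.3, -0.9, 6.2], [0.3, -0.9, 6.2]]' --dr '[[0, 0, -0.2], [0, 0, -0.2], [0, 0, -0.2], [0, 0, -0.2], [0, 0, -0.2]]'

```text
time_s: 24.02
position: [0.5301, -0.0147, 0.0465]
tool_rot: [0.069, 0.654, 0.749, 0.078]
contact_force: [-0.1, 0.6, -2.3]
width: 0.124
```

```bash
python3 - <<'E'
from h import *
o=observe();print(o["position"],o["width"])
rel(tcp_for_tip(-50,38.3,12),97.5,-12)
rel(tcp_for_tip(-64,38.3,12),97.5,-12)
outs=[]
for c,(u,v,w,h) in (("scene",(180,150,130,110)),("side",(200,160,130,110))):
    im=cams.get_image(c); outs.append(cv2.resize(im["color"][v:v+h,u:u+w],(390,330),interpolation=cv2.INTER_CUBIC))
    P=cloud(im);m=yellow(im)&(P[...,0]>.42)&(P[...,0]<.62)&(abs(P[...,1]+.02)<.16)&(P[...,2]>.053)
    q=P[m]
    for it in range(4):
        A=np.c_[q[:,:2]-q[:,:2].mean(0),np.ones(len(q))]; k=np.linalg.lstsq(A,q[:,2],rcond=None)[0]; r=q[:,2]-A@k; q=q[abs(r)<(.01,.006,.004,.004)[it]]
    print(c,"slopes",np.degrees(np.arctan(k[:2])).round(2),len(q),rectfit(q))
save("pre.png",np.hstack(outs))
E
```

```text
[ 0.53006941 -0.01467859  0.04647561] 0.12380406092792494
dpos [-0.36 -0.78  0.74] dr [-0.05  0.03  0.26]
dpos [-0.35 -2.15  0.45] dr [-0.05  0.03  0.26]
scene slopes [11.55  1.53] 2495 (array([516.3, -18. ]), array([136.8, 274. ]), 7.95)
side slopes [11.6   1.48] 1540 (array([522.4, -14.3]), array([119.1, 275.5]), 7.52)
```

View pics/pre.png

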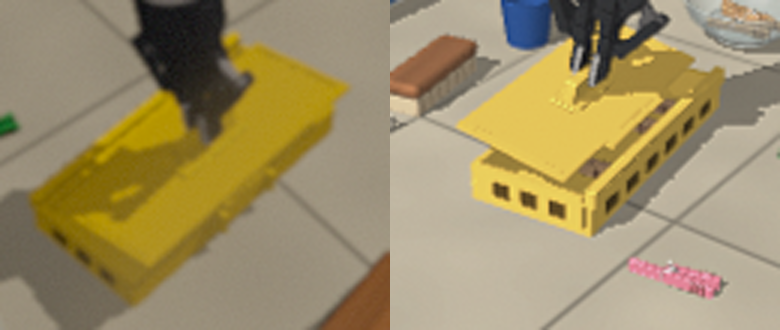

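Request:
arm_command --delta_pos '[[-0.3, -0.4, 0.4], [-0.35, -0.8, 0.75], [-0.35, -0.8, 0.75], [-0.35, -0.8, 0.75]]' --dr '[[0, 0, 0.3], [0, 0, 0.3], [0, 0, 0.3], [0, 0, 0.3]]'

```text
time_s: 24.62
position: [0.5243, -0.0195, 0.0376]
tool_rot: [0.069, 0.656, 0.747, 0.078]
contact_force: [0.1, 0.4, -1.8]
width: 0.12
```

```bash
python3 - <<'E'
from h import *
o=observe();print(o["position"],o["width"],o["contact_force"])
rel(tcp_for_tip(-50,38.3,12),97.5,-12)
rel(tcp_for_tip(-64,38.3,12),97.5,-12)
im=cams.get_image("scene");P=cloud(im);y=yellow(im)
c,s=np.cos(np.radians(BY)),np.sin(np.radians(BY)); d=P[...,:2]-BC; xb=(d[...,0]*c+d[...,1]*s)*1e3; yb=(-d[...,0]*s+d[...,1]*c)*1e3; z=P[...,2]*1e3
for lo in range(-76,60,4):
    m=y&(abs(yb)<55)&(xb>lo)&(xb<lo+4)&(abs(yb)>25); 
    if m.sum(): print(lo+2,m.sum(),np.median(z[m]).round(1),end=" | ")
E
```

```text
[ 0.52428727 -0.01952015  0.03762323] 0.1197454591363557 [ 0.14853355  0.40110638 -1.75776674]
dpos [0.04 0.02 0.  ] dr [-0.02  0.05 -0.08]
dpos [ 0.04 -1.34 -0.29] dr [-0.02  0.05 -0.08]
-66 7 46.7 | -62 26 36.6 | -58 21 36.0 | -54 2 51.3 | -50 9 42.5 | -46 12 43.7 | -42 7 45.7 | -38 13 47.0 | -34 13 47.6 | -30 12 47.7 | -26 8 47.7 | -22 9 50.7 | -18 14 49.9 | -14 8 51.8 | -10 13 52.6 | -6 12 52.9 | -2 7 54.0 | 2 11 56.6 | 6 20 57.5 | 10 24 60.3 | 14 35 65.5 | 18 36 63.1 | 22 24 60.7 | 26 20 60.8 | 30 27 60.3 | 34 21 61.4 | 38 25 62.6 | 42 26 63.0 | 46 20 64.6 | 50 28 64.3 | 54 21 65.7 | 58 25 66.0 |
```

```bash
python3 - <<'E'
from h import *
for nm in("w1","sceneP","sideP"):
    P=np.load(nm+".npy")
    c,s=np.cos(np.radians(BY)),np.sin(np.radians(BY)); d=P[...,:2]-BC; xb=(d[...,0]*c+d[...,1]*s)*1e3; yb=(-d[...,0]*s+d[...,1]*c)*1e3; z=P[...,2]*1e3
    ok=(abs(yb)<62)&(z>-5)&(z<70)
    print(nm)
    for lo in list(range(-76,-50,2))+list(range(48,70,2)):
        m=ok&(abs(yb)<62)&((abs(yb)>32) if lo>0 else True)&(xb>lo)&(xb<lo+2)
        if m.sum()>1: print(lo+1,m.sum(),np.percentile(z[m],[10,50,90]).round(0),end=" | ")
    print()
    for lo in list(range(-146,-124,2))+list(range(124,146,2)):
        m=(abs(xb)<40)&(z>-5)&(z<70)&(yb>lo)&(yb<lo+2)
        if m.sum()>1: print(lo+1,m.sum(),np.median(z[m]).round(0),end=" | ")
    print()
E
```

```text
w1
-67 40 [49. 50. 51.] | -65 162 [49. 50. 50.] | -63 131 [49. 50. 51.] | -61 260 [34. 49. 50.] | -59 449 [ 6. 34. 50.] | -57 495 [ 6. 35. 50.] | -55 236 [ 5. 33. 36.] | -53 253 [ 5. 32. 35.] | -51 138 [5. 6. 7.] | 49 79 [4. 6. 7.] | 51 56 [5. 6. 7.] | 53 78 [5. 6. 7.] | 55 56 [5. 6. 7.] | 57 69 [5. 6. 7.] | 59 32 [39. 40. 41.] | 61 81 [39. 40. 41.] | 63 94 [39. 40. 41.] | 65 76 [ 1.  4. 40.] | 67 56 [ 1.  2. 45.] | 69 63 [ 1.  2. 45.] | 
-137 51 40.0 | -135 77 40.0 | -133 134 39.0 | -131 626 23.0 | -129 71 6.0 | -127 72 6.0 | -125 67 6.0 | 125 88 6.0 | 127 85 6.0 | 129 82 6.0 | 131 90 6.0 | 133 424 26.0 | 135 93 40.0 | 137 97 40.0 | 139 33 39.0 | 
sceneP
-69 5 [47. 47. 48.] | -67 14 [46. 48. 49.] | -65 29 [34. 48. 50.] | -63 50 [33. 36. 50.] | -61 98 [ 7. 18. 50.] | -59 122 [ 5. 19. 49.] | -57 65 [ 4. 34. 50.] | -55 64 [ 4. 32. 37.] | -53 41 [ 4.  7. 35.] | -51 26 [3. 5. 7.] | 57 4 [36. 37. 38.] | 59 5 [37. 38. 39.] | 61 17 [36. 38. 40.] | 63 47 [ 2. 29. 39.] | 65 60 [ 0. 18. 35.] | 67 15 [ 0.  3. 45.] | 69 15 [ 0.  1. 30.] | 
-145 17 1.0 | -143 20 1.0 | -141 17 2.0 | -139 116 18.0 | -137 72 27.0 | -135 20 39.0 | -133 15 39.0 | 125 12 5.0 | 127 13 4.0 | 129 31 9.0 | 131 99 19.0 | 133 72 24.0 | 135 21 37.0 | 137 10 39.0 | 139 5 36.0 | 
sideP
-75 11 [-3. -1. -0.] | -73 18 [-3. -2. -1.] | -71 20 [-3. -1. 36.] | -69 104 [-1. 37. 46.] | -67 60 [-2. 23. 47.] | -65 124 [-1. 11. 45.] | -63 29 [ 3. 19. 47.] | -61 12 [46. 46. 48.] | -59 11 [45. 46. 47.] | -57 2 [45. 45. 45.] | 49 8 [2. 3. 4.] | 51 5 [2. 3. 3.] | 53 5 [1. 3. 4.] | 55 27 [ 3. 16. 30.] | 57 76 [ 4. 20. 34.] | 59 20 [ 8. 27. 36.] | 61 4 [36. 36. 37.] | 63 7 [36. 36. 41.] | 69 2 [35. 36. 38.] | 
-135 21 30.0 | -133 59 22.0 | -131 83 18.0 | -129 57 22.0 | -127 10 17.0 | -125 6 2.0 | 131 5 35.0 | 133 3 36.0 | 135 10 36.0 | 137 82 20.0 | 139 171 18.0 | 141 65 18.0 | 143 14 -2.0 | 145 14 -2.0 |
```

Request:
arm_command --delta_pos '[[0, -0.3, -0.06], [0, -0.6, -0.12], [0, -0.9, -0.19], [0, -1.1, -0.23], [0, -1.1, -0.23]]' --dr '[[0, 0, 0], [0, 0, 0], [0, 0, 0], [0, 0, 0], [0, 0, 0]]'

```text
time_s: 25.3
position: [0.5129, -0.0209, 0.0376]
tool_rot: [0.069, 0.656, 0.747, 0.078]
contact_force: [0.3, -0.7, -1.8]
width: 0.122
```

Request:
arm_command --delta_pos '[[0, -0.1, -0.02], [0, -0.2, -0.04], [0, -0.2, -0.04]]' --dr '[[0, 0, 0], [0, 0, 0], [0, 0, 0]]'

```text
time_s: 25.68
position: [0.5122, -0.0212, 0.0379]
tool_rot: [0.07, 0.656, 0.747, 0.079]
contact_force: [2.4, 1.7, -1.4]
width: 0.12
```

```bash
cat >> h.py <<'E'
def where(u=14.9):
    o=observe();p=o["position"];Rm=q2R(o["tool_rot"]); c,s=np.cos(np.radians(BY)),np.sin(np.radians(BY)); B=np.array([[c,-s,0],[s,c,0],[0,0,1]])
    f=lambda w:(((w-np.r_[BC,0])@B)*1e3).round(1)
    n=-Rm[:,2]; g=p+n*u/1e3; xd=Rm[:,1]
    print("tip",f(g-xd*.067),"edge",f(g+xd*.0585),"tcp",f(p),"phi",np.degrees(np.arcsin(xd[2])).round(2),"F(b)",(o["contact_force"]@B).round(1),"M",o["wrist_torque"].round(2),"w",round(o["width"],3),"t",o["time_s"])
E
python3 - <<'E'
from h import *
where()
E
```

```text
tip [-62.5  -0.4  38.5] edge [60.2 -0.6 64.7] tcp [ 6.2 -0.6 37.9] phi 12.08 F(b) [ 2.6  1.4 -1.4] M [ 0.25 -0.34 -0.07] w 0.12 t 25.675
```

Request:
arm_command --delta_pos '[[0, 0, -0.15], [0, 0, -0.3], [0, 0, -0.4]]' --dr '[[0, 0, 0], [0, 0, 0], [0, 0, 0]]'

```text
time_s: 26.05
position: [0.5112, -0.0215, 0.0416]
tool_rot: [0.07, 0.656, 0.747, 0.078]
contact_force: [5.9, 0.2, -10.3]
width: 0.12
```

```bash
python3 - <<'E'
from h import *
where()
E
```

```text
tip [-63.5  -0.6  42.2] edge [59.2 -0.8 68.4] tcp [ 5.1 -0.7 41.6] phi 12.06 F(b) [  5.9  -0.5 -10.3] M [ 0.07 -1.17 -0.04] w 0.12 t 26.05
```

```bash
python3 - <<'E'
from h import *
for ph,z in((12,38.5),(9,38.2),(6.5,38),(5,38)): rel(tcp_for_tip(-63,z,ph),97.5,-ph)
E
```

```text
dpos [ 0.07 -0.03  0.38] dr [ 0.06  0.09 -0.06]
dpos [ 0.07 -0.12  0.76] dr [ 3.06  0.09 -0.06]
dpos [ 0.07 -0.21  1.06] dr [ 5.56  0.09 -0.07]
dpos [ 0.07 -0.27  1.23] dr [ 7.06  0.09 -0.07]
```

Request:
arm_command --delta_pos '[[0, 0, 0.2], [0, 0, 0.38], [0, -0.1, 0.76], [0, -0.2, 1.06], [0, -0.27, 1.23], [0, -0.27, 1.23]]' --dr '[[0, 0, 0], [0, 0, 0], [3, 0, 0], [5.5, 0, 0], [7, 0, 0], [7, 0, 0]]'

```text
time_s: 26.8
position: [0.5113, -0.0215, 0.029]
tool_rot: [0.03, 0.659, 0.751, 0.033]
contact_force: [5.4, -0.7, 0.6]
width: 0.119
```

```bash
python3 - <<'E'
from h import *
where()
for ph,z in((4,38),(3,38)): rel(tcp_for_tip(-63,z,ph),97.5,-ph)
E
```

```text
tip [-62.8  -0.7  38. ] edge [62.2 -0.7 49. ] tcp [ 5.3 -0.7 29. ] phi 5.06 F(b) [ 5.3 -1.4  0.6] M [-0.16 -0.9  -0.06] w 0.119 t 26.8
dpos [ 0.07 -0.05  0.12] dr [ 1.06  0.08 -0.04]
dpos [ 0.07 -0.08  0.23] dr [ 2.06  0.08 -0.04]
```

Request:
arm_command --delta_pos '[[0, 0, 0.12], [0, 0, 0.12]]' --dr '[[1, 0, 0], [1, 0, 0]]'

```text
time_s: 27.05
position: [0.5109, -0.0215, 0.028]
tool_rot: [0.024, 0.659, 0.751, 0.026]
contact_force: [5.4, -1.5, 2.4]
width: 0.118
```

Request:
arm_command --delta_pos '[[0, 0, 0], [0, 0, 0], [0, 0, 0], [0, 0, -1], [0, 0, -3], [0, 0, -6], [0, 0, -8], [0, 0, -8]]' --dr '[[0, 0, 0], [0, 0, 0], [0, 0, 0], [0, 0, 0], [0, 0, 0], [2, 0, 0], [4, 0, 0], [4, 0, 0]]' --fingers 3

```text
time_s: 28.05
position: [0.5069, -0.0221, 0.1094]
tool_rot: [0.002, 0.66, 0.752, 0.001]
contact_force: [-0.2, -0.2, -0.3]
width: 0.353
```

```bash
cat >> h.py <<'E'
def cover():
  for cn in("scene","side"):
    im=cams.get_image(cn);P=cloud(im);y=yellow(im)
    c,s=np.cos(np.radians(BY)),np.sin(np.radians(BY)); d=P[...,:2]-BC; xb=(d[...,0]*c+d[...,1]*s)*1e3; yb=(-d[...,0]*s+d[...,1]*c)*1e3; z=P[...,2]*1e3
    m=y&(abs(yb)<125)&(abs(yb)>45)&(xb>-52)&(xb<55)
    k=np.polyfit(xb[m],z[m],1); r=z[m]-np.polyval(k,xb[m]); g=abs(r)<5; k=np.polyfit(xb[m][g],z[m][g],1)
    print(cn,"phi",np.degrees(np.arctan(k[0])).round(2),"top z at -58,0,58:",np.polyval(k,[-58,0,58]).round(1))
E
python3 - <<'E'
from h import *
where(); cover()
rel(b2w(42,0,60),97.5)
E
```

```text
tip [-66.2  -0.7 124. ] edge [ 59.3  -0.8 124.5] tcp [  0.8  -0.8 109.4] phi 0.23 F(b) [-0.2 -0.2 -0.3] M [ 0.02 -0.02  0.02] w 0.353 t 28.05
scene phi 4.85 top z at -58,0,58: [42.7 47.6 52.5]
side phi 4.92 top z at -58,0,58: [40.1 45.1 50.1]
dpos [0.01 4.37 4.73] dr [-0.01  0.03 -0.06]
```

Request:
arm_command --delta_pos '[[0, 2, 0], [0, 3.9, 2], [0, 3.9, 4.5], [0, 3.9, 6.5], [0, 3.9, 7.5], [0, 3.9, 8], [0, 3.9, 8.3]]' --dr '[[0, 0, 0], [0, 0, 0], [0, 0, 0], [0, 0, 0], [0, 0, 0], [0, 0, 0], [0, 0, 0]]' --fingers 0

```text
time_s: 29.02
position: [0.5435, -0.017, 0.0245]
tool_rot: [0.0, 0.66, 0.751, -0.0]
contact_force: [0.2, 0.5, -0.5]
width: -0.002
```

```bash
python3 - <<'E'
from h import *
where()
E
```

```text
tip [-29.2  -0.3  39.4] edge [96.3 -0.5 39.3] tcp [37.8 -0.4 24.5] phi -0.01 F(b) [ 0.3  0.5 -0.5] M [ 0.01 -0.03 -0.03] w -0.002 t 29.025
```

Request:
arm_command --delta_pos '[[0, 0, 0.2], [0, 0, 0.4], [0, 0, 0.5]]' --dr '[[0, 0, 0], [0, 0, 0], [0, 0, 0]]'

```text
time_s: 29.4
position: [0.5438, -0.017, 0.0198]
tool_rot: [0.0, 0.66, 0.751, -0.0]
contact_force: [-0.4, -1.0, 4.3]
width: -0.003
```

Request:
arm_command --delta_pos '[[0, 0, 0.15], [0, 0, 0.3], [0, 0, 0.3]]' --dr '[[0, 0, 0], [0, 0, 0], [0, 0, 0]]'

```text
time_s: 29.78
position: [0.5441, -0.017, 0.0175]
tool_rot: [0.001, 0.66, 0.751, 0.0]
contact_force: [-1.6, -0.2, 8.5]
width: -0.002
```

Request:
arm_command --delta_pos '[[0, 0, 0.1], [0, 0, 0.2], [0, 0, 0.2]]' --dr '[[0, 0, 0], [0, 0, 0], [0, 0, 0]]'

```text
time_s: 30.15
position: [0.5441, -0.017, 0.0148]
tool_rot: [0.001, 0.66, 0.751, -0.0]
contact_force: [0.1, -0.3, 3.9]
width: 0.001
```

Request:
arm_command --delta_pos '[[0, 0, 0.1], [0, 0, 0.2], [0, 0, 0.2]]' --dr '[[0, 0, 0], [0, 0, 0], [0, 0, 0]]'

```text
time_s: 30.52
position: [0.5428, -0.0169, 0.012]
tool_rot: [-0.0, 0.66, 0.751, -0.001]
contact_force: [0.6, -0.5, 0.2]
width: -0.0
```

```bash
python3 - <<'E'
from h import *
where(); cover()
E
```

```text
tip [-29.9  -0.1  27. ] edge [95.6 -0.3 26.8] tcp [37.1 -0.2 12. ] phi -0.1 F(b) [ 0.5 -0.6  0.2] M [ 0.01 -0.02 -0.04] w -0.0 t 30.525
scene phi 0.0 top z at -58,0,58: [43. 43. 43.]
side phi 0.15 top z at -58,0,58: [40.3 40.4 40.6]
```

Request:
arm_command --delta_pos '[[0, 0, 0.15], [0, 0, 0.3], [0, 0, 0.3]]' --dr '[[0, 0, 0], [0, 0, 0], [0, 0, 0]]'

```text
time_s: 31.0
position: [0.5432, -0.0169, 0.0117]
tool_rot: [0.0, 0.66, 0.752, -0.0]
contact_force: [-7.3, 1.1, 26.3]
width: -0.001
```

Contact is now firm at 26 N with the cover flat. I'll retract and check.

Request:
arm_command --delta_pos '[[0, 0, -1], [0, 0, -4], [0, 0, -8], [0, -4, -13], [0, -9, -17], [0, -12, -18], [0, -12, -18], [0, -12, -18]]' --dr '[[0, 0, 0], [0, 0, 0], [0, 0, 0], [0, 0, 0], [0, 0, 0], [0, 0, 0], [0, 0, 0], [0, 0, 0]]'

```text
time_s: 32.0
position: [0.4252, -0.0324, 0.1895]
tool_rot: [0.001, 0.66, 0.751, -0.0]
contact_force: [0.6, -0.1, -0.6]
width: -0.003
```

```bash
python3 - <<'E'
from h import *
where(); cover()
a=cams.get_image("scene")["color"]; w=cams.get_image("wrist")["color"]
save("end.png",np.hstack([cv2.resize(a[120:310,90:310],(440,380),interpolation=cv2.INTER_CUBIC),cv2.resize(w,(360,270))[:270] if 0 else cv2.resize(w,(360,380))]))
E
```

```text
tip [-1.485e+02 -2.000e-01  2.044e+02] edge [-23.   -0.4 204.5] tcp [-81.5  -0.3 189.5] phi 0.03 F(b) [ 0.6 -0.2 -0.6] M [-0.04 -0.04 -0.04] w -0.003 t 32.0
scene phi -0.01 top z at -58,0,58: [42.9 42.9 42.9]
side phi 0.06 top z at -58,0,58: [40.4 40.5 40.5]
```

View pics/end.png

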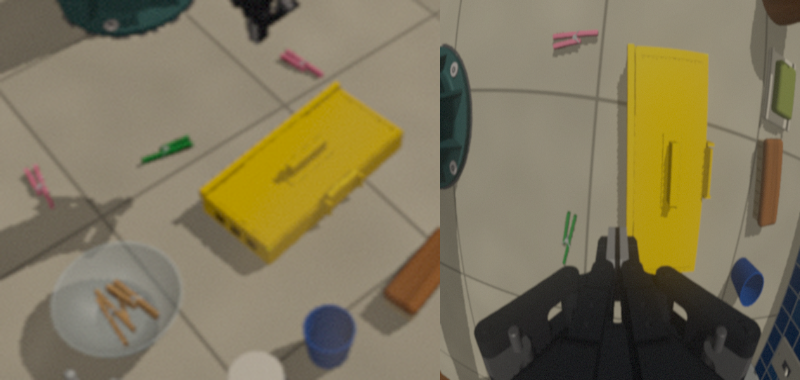

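The picture shows the cover flat under the catch (about 345, 190), both spoilt pegs in the upright bowl (about 120, 300), and everything else where it was.

```bash
python3 -c "
from plant import order; print(order.hand_in())"
```

```text
the job is handed in; nothing more can be done
None
```

The job is done and handed in at about 32 s. The two spoilt pegs (one snapped, one askew) are in the glass bowl, the three whole ones are in the basket, and the yellow cover is snapped shut.

**Closing:** The tongue held against the hood when I raised it 4 mm, so it was properly in the slot. The cover then pivoted down, gave way under the press on its back edge (highest force read 8.5 N), and took a firm 26 N once flat.

**Last checks:** The scene and side cameras both show the cover flat to within 0.1°. Its top reads 43 mm in one and 40.5 mm in the other, where 42 mm is expected. In the last picture the bowl stands upright and nothing else I can see has moved.

**What disagreed:** The real fingertips are about 27 mm short of the reported TCP. The first grasp on each spoilt peg therefore closed above it, without moving anything; the second worked once I allowed for this. Camera estimates of the basket's position differed by a few millimetres, so I relied on contact force when putting the tongue in.

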